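# Load the last vial and step the vial changer

### The job

Stand the loose 25 mm vial from the table upright in the empty place of the changer's round carousel, then turn the flywheel clockwise through exactly one revolution, back to its home marks, so that the carousel steps once and brings that vial to the scanner window. The hood over the wheel leaves no room for the hand at the top of the turn, so change to the other handle half-way; do not turn past home, keep all vials standing in the carousel and leave the two bottles on the table where they are.

Things in the scene. Friction and masses are not known exactly. Their poses are not given: they have to be found in the camera images.
- new_vial_mid (a point): the capped glass vial to be loaded, 25 mm across and 48 mm tall (glass to 38 mm, cap above): the only vial of this size standing on the table. Point at its centre, 24 mm above its underside; z is its upright axis
- load_place (a point): fixed point of the changer: middle of the empty place in the carousel's ring of vials, at the side nearest the robot, on the carousel's floor (22 mm above the table). Its x axis points level from this place to the carousel's axis, 33 mm away; z is up
- scan_place (a point): fixed point of the changer, on the carousel's floor in front of the dark window of the small grey scanner block (50 mm tall): where the loaded vial stands after the carousel has stepped one place, 60 degrees anticlockwise seen from above (from the robot's side toward its right)
- carousel: round aluminium tray, 104 mm across (96 inside), rim 8 mm above its floor, hub 36 mm across and 5 mm high in the middle. Six 25 mm vials fit upright in the channel between, 60 degrees apart, about 8 mm between neighbours; five are there. Origin on its axis 6 mm under its floor, z up. Geared to the flywheel: one revolution of the wheel turns it 60 degrees
- wheel_centre (a point): fixed point of the changer: centre of the front face of the steel flywheel (120 mm across). Its z axis is the wheel's axis, pointing out of the face, up and toward the robot, 31 degrees from vertical; its y axis is level, toward the left seen from the robot; its x axis runs up the slope in the wheel's plane
- hood_edge (a point): middle of the outer edge of the flat hood panel, 160 mm wide and 10 mm thick, that stands square to the wheel's plane, its inner side 66 mm up the slope from the wheel's centre, and reaches 128 mm out from its face, overhanging the wheel. A gripper has no room in the upper part of the handles' circle, nor pointing straight down at the handles' home places
- handle_a (a point): first of the two equal black handles of the flywheel, at the start on its right seen from the robot: a cylinder 16 mm across standing square on the wheel's face, from 4 to 48 mm above the face, 46 mm from the wheel's axis. Its sleeve spins freely; a grip up to 10 degrees off its axis holds. Point on the handle's axis, 26 mm above the wheel's face; z is the handle's axis, pointing out
- handle_b (a point): second handle, like the first and opposite it, at the start on the wheel's left; point and z axis as for the first
- flywheel (a joint): angle of the flywheel in rad: 0 at the start (handles level, at the home marks), growing clockwise as seen facing the wheel from the robot (the right handle goes down and under to the left). No stop or click; friction of about 0.06 N m holds it where it is left
- bottle_large_mid (a point): bystander on the table: small capped bottle 37 mm across, 69 mm tall; point at its centre
- bottle_small_mid (a point): bystander on the table: small capped bottle 30 mm across, 55 mm tall; point at its centre
- ring_vial_1_mid (a point): one of the five vials already in the carousel, 25 mm across, 48 mm tall; point at its centre, z its upright axis
- ring_vial_2_mid (a point): one of the five vials already in the carousel, 25 mm across, 48 mm tall; point at its centre, z its upright axis
- ring_vial_3_mid (a point): one of the five vials already in the carousel, 25 mm across, 48 mm tall; point at its centre, z its upright axis
- ring_vial_4_mid (a point): one of the five vials already in the carousel, 25 mm across, 48 mm tall; point at its centre, z its upright axis
- ring_vial_5_mid (a point): one of the five vials already in the carousel, 25 mm across, 48 mm tall; point at its centre, z its upright axis
- new_vial: the same loose vial; origin at the centre of its underside

How it is judged:
By the outcome, as a careful person would: the job done as asked, in the order asked, and still so for the second after the job is handed in, with the robot touching nothing.
It also fails if it takes over 72 s, if anything falls off the work surface, if the arm or the gripper's body presses on something with over 40 N, if the wrist force passes 120 N, or if a joint passes its speed limit or range.

### The arm

A 6-joint arm with a two-finger parallel gripper is mounted at the origin on a cart in front of the work surface, level with it; the furniture and walls round the work are solid. World frame = base frame: x ahead of the robot, y to its left, z up, the work surface at z = 0. Lengths are in m, angles in rad, forces in N, time in s.
With the tool pointing down it reaches from about 0.3 to 0.825 m from the base axis. Payload 5.4 kg.
Tool frame: the origin (TCP) lies midway between the tips of the shut fingers; the grasp point (between the pads) lies 19 mm behind it; z points along the fingers, y is the line along which they close (so a half turn about z gives the same grasp; the last joint's range is limited). The gripper opens to 92 mm and grips with 3 to 60 N. Pads are 20 mm wide; open, the fingers measure 128 mm over their backs; the gripper's body (75 mm by 189 mm) begins 69 mm behind the grasp point.
Start: joints at [0.99, 0.158, 1.597, -0, 1.386, -0.21], TCP at [0.208, 0.536, 0.215] pointing down, gripper open.
Joint ranges: [-2.91, 2.91], [-0.94, 2.29], [0.18, 2.7], [-1.29, 4.43], [0.17, 2.64], [-3, 3]. Speed limits (rad/s): [2.57, 2.57, 3.14, 3.14, 3.14, 3.14].

### API

Orientations are given as a rotation vector (axis times angle).
In Python, from workcell import manip gives the robot as it stands. The module is installed in compiled form; this text tells all that it offers.
- The arm moves only by the tool apply_moves, never from a script. Its argument "commands" is a list of rows, each a list of 7 numbers: the turn, a rotation vector about the world's x, y, z in degrees, then the shift along the world's x, y, z in m, then the finger opening in m, from 0 to 0.0919. In form: [[rx, ry, rz, tx, ty, tz, hand], ...]. A call has 1 to 8 rows; each row is the pose to reach, as a shift and turn from the pose commanded when the call began; what a row does not reach only later rows make up. A row lasts 1/10 s, in which the tool goes at most 50 mm and 8.59 degrees, less where a joint would pass 70% of its speed; a pose out of reach is approached as far as the arm can. A call with a gripper value outside its range is refused whole. The fingers move at their own pace and stop on an object; "grip_force" is the grip in N (left out, the last holds). Time passes only in rows, so rows that repeat a pose let the fingers close. It gives the time, the measured TCP pose, the force, the opening and the grip force at its end, in the units of the state.
- manip.sense(): the state, without advancing time (a new reading comes with each control period).
- manip.grab_frame(name): name is "scene" or "top" or "wrist"; returns a dict with "pixels" (420x560x3 uint8, red, green, blue), "z_map" (420x560 float32, m along the optical axis (not along the pixel's ray), 0 where there is no reading), "fx", "fy", "cx", "cy" (pixels), "R" (3x3) and "t" (3): a world point X has camera coordinates R X + t. Camera axes: x right, y down, z forward; pixel columns grow to the right and rows downward; lengths in m; the calibration is good to about 2 mm. A picture is of the moment at which its call begins.
- manip.job_done(): hands the job in; it is judged then, once.
Trained networks look in a picture, given as the dict that the camera call returned (one of the last four; its "shot" number tells which), for a name from the list of things; names that differ only in an ending like _2 or _b are one class to them, and where a whole thing is asked for, a point or a joint stands for the part that bears it (a point fixed in the world has none). Each returns a list of dicts, best first, with "p" (0 to 1); they miss things now and then, are a little off and sometimes report something else, mostly with a low value. They report only what shows in the picture. A call takes as long as a camera call.
- manip.silhouettes(picture, label): "mask" (420x560 bool, what is visible of it) and "extent" ([left, top, width, height] as shares, 0 to 1, of the picture: columns of its width, rows of its height, round what is visible of it).
- manip.place_of(picture, label): "location" ([row, column] as shares, 0 to 1, of the picture: columns of its width, rows of its height: a listed point, or the origin of a listed thing).
The state is a dict: "time": time; "joints": joint angles; "qd": joint speeds; "effort": joint torques, N m; "eef_pos": TCP position; "tool_rot": TCP orientation; "force": force on the tool from outside, world axes, zero at the start; "ft_torque": the same for the moment, N m; "width": finger opening in m; "grasp_force": force on a finger pad.
Only numpy, scipy, OpenCV 4.12 (cv2) and the standard library are available. Lean on these libraries where they do the work, as an engineer would, in place of code of your own. Each camera call takes 0.05 s, during which the arm holds its last target. There are 200 camera calls.

## Working session

There is one attempt and no reset: what is moved stays moved. The work goes in short steps, Python scripts to look and compute and a tool call to move; the robot and the scene stay as the last step left them, time stands still between calls to the robot, and variables do not carry over. Pictures are saved under pics/ and viewed, at most 10 in all, crops included, and the job is handed in when it is done.

Besides the shell and the picture viewer there is one more tool, called after "Call:" as name(argument=value, ...), one argument or row to a line, values as JSON. apply_moves: Moves the arm, as the interface text tells. Its arguments: {"type":"object","properties":{"commands":{"type":"array","items":{"type":"array","items":{"type":"number"}}},"grip_force":{"type":"number"}},"required":["commands"]}

```bash
mkdir -p pics
cat > h.py <<'E'
import numpy as np, cv2
from workcell import manip
def save(p,n): cv2.imwrite('pics/'+n,p['pixels'][:,:,::-1])
def ray(p,u,v):
    R=np.array(p['R']);t=np.array(p['t'])
    d=R.T@np.array([(u-p['cx'])/p['fx'],(v-p['cy'])/p['fy'],1.0]); return -R.T@t,d
def pt(p,u,v,z): 
    o,d=ray(p,u,v); return o+d*z
def atz(p,u,v,h):
    o,d=ray(p,u,v); return o+d*(h-o[2])/d[2]
def cloud(p,mask=None):
    z=p['z_map']; m=(z>0) if mask is None else (mask&(z>0))
    v,u=np.nonzero(m); z=z[v,u]
    c=np.stack([(u-p['cx'])/p['fx']*z,(v-p['cy'])/p['fy']*z,z],1)
    return (c-np.array(p['t']))@np.array(p['R']), u, v
def proj(p,X):
    c=np.array(p['R'])@X+np.array(p['t']); return c[0]/c[2]*p['fx']+p['cx'],c[1]/c[2]*p['fy']+p['cy']
def tri(obs):
    A=np.zeros((3,3));b=np.zeros(3)
    for o,d in obs:
        d=d/np.linalg.norm(d);P=np.eye(3)-np.outer(d,d);A+=P;b+=P@o
    X=np.linalg.solve(A,b); return X,[float(np.linalg.norm(np.cross(X-o,d/np.linalg.norm(d)))) for o,d in obs]
np.set_printoptions(precision=4,suppress=True)
E
python3 - <<'E'
from h import *
s=manip.sense(); print({k:np.round(s[k],3) for k in ('time','eef_pos','tool_rot','width','force')})
for n in('scene','top'):
    p=manip.grab_frame(n); save(p,n+'0.png'); print(n,-np.array(p['R']).T@p['t'])
    for l in ['new_vial_mid','load_place','scan_place','carousel','wheel_centre','hood_edge','handle_a','bottle_large_mid','bottle_small_mid','ring_vial_1_mid']:
        for r in manip.place_of(p,l)[:6]:
            v,u=r['location'][0]*420,r['location'][1]*560
            z=p['z_map'][int(min(v,419)),int(min(u,559))]
            print(l,round(r['p'],2),round(u,1),round(v,1),pt(p,u,v,z))
E
```

```text
{'time': np.float64(0.0), 'eef_pos': array([0.208, 0.535, 0.214]), 'tool_rot': array([-0.579, -3.087,  0.003]), 'width': np.float64(0.092), 'force': array([ 0.335, -0.377, -0.317])}
scene [-0.0505 -0.9172  0.8633]
new_vial_mid 0.74 274.3 213.3 [0.5978 0.1082 0.043 ]
new_vial_mid 0.71 262.3 218.0 [0.5549 0.1114 0.0394]
new_vial_mid 0.6 300.2 310.9 [ 0.4283 -0.2734  0.0332]
load_place 0.83 265.6 229.1 [0.5379 0.0646 0.0313]
scan_place 0.66 271.6 231.1 [0.5318 0.0199 0.0537]
carousel 0.6 273.7 223.1 [0.5588 0.0507 0.0539]
wheel_centre 0.96 255.3 162.5 [0.6039 0.229  0.1706]
wheel_centre 0.65 284.1 218.2 [0.5981 0.0524 0.0562]
wheel_centre 0.44 264.1 216.2 [0.5633 0.1142 0.0414]
hood_edge 0.71 248.4 123.7 [0.6144 0.2825 0.2831]
hood_edge 0.52 277.6 220.1 [0.6015 0.0947 0.0231]
handle_a 0.48 255.7 167.1 [0.6046 0.2286 0.1536]
handle_a 0.37 240.7 154.3 [0.6049 0.3286 0.1579]
bottle_large_mid 0.76 283.3 276.6 [ 0.459  -0.1525  0.0388]
bottle_small_mid 0.85 342.6 338.7 [ 0.4573 -0.3991  0.0367]
ring_vial_1_mid 0.44 274.2 222.7 [0.5615 0.052  0.0537]
top [0.1862 0.0535 1.5888]
new_vial_mid 0.38 354.3 234.5 [ 0.4555 -0.268  -0.0063]
load_place 0.94 243.9 227.5 [0.5525 0.1012 0.0199]
scan_place 0.96 251.3 221.1 [0.5566 0.0713 0.0726]
scan_place 0.74 247.2 220.9 [0.5713 0.0856 0.0269]
carousel 0.9 249.1 218.9 [0.5778 0.078  0.0232]
carousel 0.55 239.3 207.5 [0.6101 0.1018 0.075 ]
carousel 0.51 241.4 225.8 [0.5598 0.1083 0.0218]
wheel_centre 0.73 182.3 214.0 [0.6091 0.2819 0.1369]
hood_edge 0.61 168.5 205.3 [0.6416 0.3178 0.153 ]
handle_a 0.44 194.6 210.4 [0.5979 0.235  0.1873]
handle_a 0.4 254.2 221.2 [0.5551 0.0621 0.0691]
handle_a 0.38 165.4 213.6 [0.6141 0.3297 0.1614]
bottle_large_mid 0.51 320.2 236.4 [ 0.4594 -0.1409  0.0708]
bottle_large_mid 0.24 253.2 211.7 [0.5886 0.0592 0.0666]
bottle_small_mid 0.66 391.2 224.0 [ 0.4561 -0.388   0.0461]
ring_vial_1_mid 0.42 255.5 219.6 [0.5595 0.0569 0.0694]
```

Run:
```python
import cv2,numpy as np
a=cv2.imread('pics/scene0.png')[90:360,200:400];b=cv2.imread('pics/top0.png')[150:285,120:420]
a=cv2.resize(a,(400,540));b=cv2.resize(b,(400,180))
o=np.zeros((540,800,3),np.uint8);o[:,:400]=a;o[:180,400:]=b
o[200:500,400:]=cv2.resize(cv2.imread('pics/scene0.png'),(400,300))
cv2.imwrite('pics/c0.png',o)
```

```text
(no output)
```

View pics/c0.png

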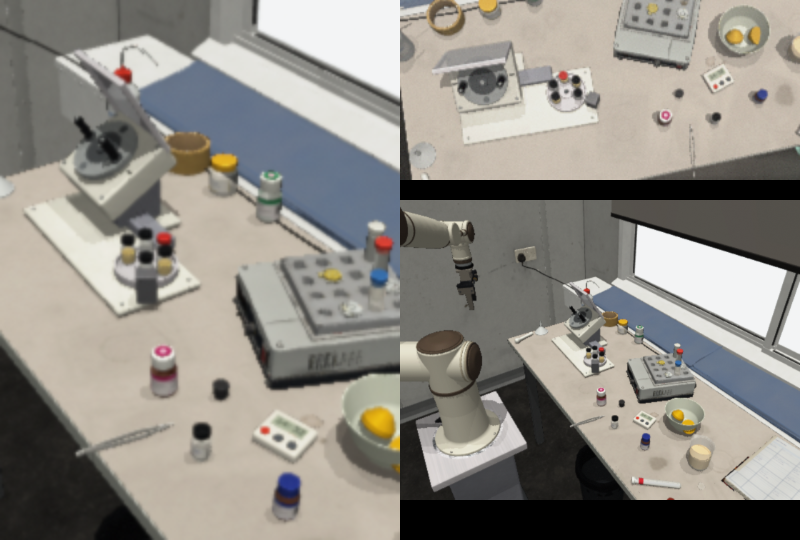

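Run:
```python
from h import *
from scipy.spatial.transform import Rotation as Ro
s=manip.sense(); T=Ro.from_rotvec(s['tool_rot']).as_matrix(); print(T)
p=manip.grab_frame('wrist'); R=np.array(p['R']);o=-R.T@p['t']
print('cam in tool',T.T@(o-s['eef_pos']),'axes',T.T@R.T,p['fx'])
```

```text
[[-0.932   0.3624  0.    ]
 [ 0.3624  0.932   0.0001]
 [-0.      0.0001 -1.    ]]
cam in tool [ 0.0664 -0.0001 -0.1686] axes [[ 0.0005 -0.9709 -0.2395]
 [ 1.      0.0007 -0.0005]
 [ 0.0006 -0.2395  0.9709]] 348.3465466425391
```

Call:
apply_moves(
  commands=[
    [0,0,3,0.025,-0.045,0.01,0.0919],
    [0,0,6,0.05,-0.09,0.02,0.0919],
    [0,0,9,0.075,-0.13,0.03,0.0919],
    [0,0,12,0.1,-0.175,0.04,0.0919],
    [0,0,15,0.13,-0.22,0.05,0.0919],
    [0,0,18,0.16,-0.265,0.06,0.0919],
    [0,0,21.2,0.19,-0.31,0.065,0.0919],
    [0,0,21.2,0.212,-0.355,0.07,0.0919],
  ],
)

```text
time: 1.95
eef_pos: [0.412, 0.1967, 0.2833]
tool_rot: [-0.001, 3.14, 0.001]
force: [1.5, 1.3, -0.2]
width: 0.0919
grasp_force: 0.0
```

Run:
```python
from h import *
s=manip.sense(); print(s['time'],s['eef_pos'],s['tool_rot'],s['qd'])
p=manip.grab_frame('wrist'); save(p,'w1.png')
np.savez('w1.npz',**{k:p[k] for k in p if k!='shot'})
for l in ['load_place','scan_place','carousel','wheel_centre','hood_edge','handle_a','ring_vial_1_mid']:
    for r in manip.place_of(p,l)[:6]:
        v,u=r['location'][0]*420,r['location'][1]*560
        z=p['z_map'][int(min(v,419)),int(min(u,559))]
        print(l,round(r['p'],2),round(u,1),round(v,1),pt(p,u,v,z))
```

```text
1.95 [0.412  0.1967 0.2833] [-0.0008  3.1401  0.0006] [-1.0955 -0.028  -0.0692  0.0008  0.1026 -1.0465]
load_place 0.69 206.9 278.2 [0.5472 0.096  0.0211]
scan_place 0.93 185.9 287.9 [0.4214 0.1508 0.3003]
carousel 0.97 206.3 299.5 [0.5761 0.0947 0.0257]
wheel_centre 0.6 362.9 391.2 [0.3938 0.2115 0.3969]
handle_a 0.6 326.0 395.2 [0.3894 0.2038 0.4028]
handle_a 0.57 417.3 398.3 [0.3891 0.2186 0.4037]
ring_vial_1_mid 0.7 178.0 299.1 [0.4214 0.1502 0.3109]
```

View pics/w1.png

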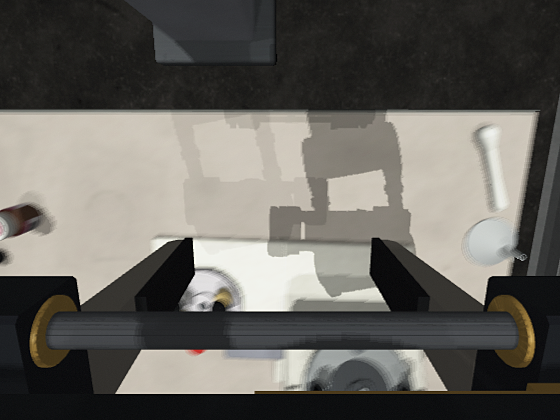

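Call:
apply_moves(
  commands=[
    [0,0,0,0.02,-0.01,0.04,0.0919],
    [0,0,0,0.06,-0.05,0.065,0.0919],
    [0,0,0,0.1,-0.08,0.075,0.0919],
    [0,0,0,0.13,-0.09,0.075,0.0919],
    [0,0,0,0.13,-0.09,0.075,0.0919],
    [0,0,0,0.13,-0.09,0.075,0.0919],
  ],
)

```text
time: 2.95
eef_pos: [0.5406, 0.1095, 0.3565]
tool_rot: [0.001, -3.139, -0.001]
force: [0.2, 1.4, -0.7]
width: 0.0918
grasp_force: 0.0
```

```bash
cat > look.py <<'E'
import sys
from h import *
name=sys.argv[1]
s=manip.sense(); print(s['time'],s['eef_pos'],s['tool_rot'],abs(np.array(s['qd'])).max())
p=manip.grab_frame('wrist'); save(p,name+'.png')
np.savez(name+'.npz',**{k:p[k] for k in p if k!='shot'})
for l in sys.argv[2:]:
    for r in manip.place_of(p,l)[:6]:
        v,u=r['location'][0]*420,r['location'][1]*560
        z=p['z_map'][int(min(v,419)),int(min(u,559))]
        print(l,round(r['p'],2),round(u,1),round(v,1),pt(p,u,v,z))
E
python3 look.py w2 load_place scan_place carousel ring_vial_1_mid wheel_centre
```

```text
2.95 [0.5406 0.1095 0.3565] [ 0.0005 -3.1392 -0.0006] 0.048393772553166264
load_place 0.93 275.1 174.5 [0.5458 0.0992 0.0191]
load_place 0.54 20.8 97.9 [ 0.4396 -0.2503  0.0235]
scan_place 0.73 253.2 186.5 [0.5559 0.0704 0.0623]
scan_place 0.31 100.5 117.6 [ 0.4664 -0.1225  0.0657]
carousel 0.72 269.9 201.3 [0.5842 0.0916 0.0267]
ring_vial_1_mid 0.59 249.7 189.9 [0.5594 0.0663 0.0686]
wheel_centre 0.68 429.5 251.9 [0.6167 0.2786 0.1483]
wheel_centre 0.58 399.4 247.4 [0.5316 0.1652 0.3682]
```

View pics/w2.png

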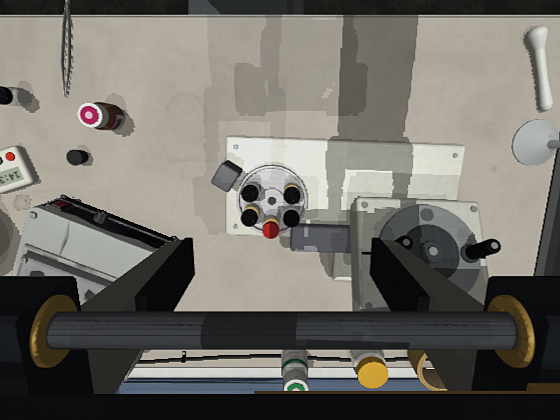

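Run:
```python
from h import *
from scipy.optimize import least_squares
p=dict(np.load('w2.npz'))
X,u,v=cloud(p)
m=(abs(X[:,0]-.575)<.07)&(abs(X[:,1]-.09)<.07)&(X[:,2]>.06)&(X[:,2]<.08)
im=np.zeros((420,560),np.uint8); im[v[m],u[m]]=1
n,lab,st,c=cv2.connectedComponentsWithStats(im)
C=[]
for i in range(1,n):
    if st[i,4]<20: continue
    q=X[lab[v,u]==i]; q=q[q[:,2]>np.median(q[:,2])-.003]
    (a,b),r=cv2.minEnclosingCircle((q[:,:2]*1000).astype(np.float32))
    print(st[i,4],c[i],np.median(q,0),q[:,2].max(),a,b,r); C.append(np.median(q[:,:2],0) if 0 else [a/1000,b/1000])
C=np.array(C)
def f(w):
    g=w[:2]+.033*np.stack([np.cos(w[2]+np.arange(6)*np.pi/3),np.sin(w[2]+np.arange(6)*np.pi/3)],1)
    return np.linalg.norm(C[:,None]-g[None],axis=2).min(1)
best=min((least_squares(f,[.578,.089,a]) for a in np.radians([0,15,30,45])),key=lambda s:s.cost)
print(best.x,np.degrees(best.x[2]),f(best.x))
g=best.x[:2]+.033*np.stack([np.cos(best.x[2]+np.arange(6)*np.pi/3),np.sin(best.x[2]+np.arange(6)*np.pi/3)],1);print(g)
# rim floor
m=(abs(X[:,0]-.575)<.07)&(abs(X[:,1]-.09)<.07)
print(np.histogram(X[m,2],bins=np.arange(-.004,.08,.004)))
# new vial & bottles
for nm,(x,y) in dict(vial=(.43,-.27),big=(.459,-.147)).items():
    m=(np.hypot(X[:,0]-x,X[:,1]-y)<.04)&(X[:,2]>.01); print(nm,m.sum(),np.median(X[m],0),X[m].max(0),X[m].min(0))
```

```text
427 [225.2037 177.2178] [0.543  0.033  0.0625] 0.0649318223087153 544.0799560546875 31.813552856445312 18.839345932006836
237 [249.0253 193.4008] [0.5648 0.0651 0.0678] 0.07019023105689723 565.1119384765625 64.9946060180664 11.581145286560059
237 [291.0844 195.3966] [0.5676 0.1213 0.0677] 0.07006493863610525 567.5189208984375 121.30747985839844 11.561789512634277
238 [248.4622 217.7899] [0.5984 0.0632 0.0678] 0.0699636402280721 598.8092651367188 63.4976806640625 11.672138214111328
229 [290.5284 218.4192] [0.5995 0.1215 0.0678] 0.070949869433938 600.00341796875 121.01862335205078 11.6422700881958
231 [269.8918 230.0173] [0.6156 0.0928 0.0677] 0.07067604118618562 616.65673828125 92.66450500488281 11.593558311462402
[ 0.5793  0.0873 -0.0032] -0.1849409480342618 [0.0328 0.0067 0.0071 0.0057 0.0066 0.007 ]
[[0.6123 0.0872]
 [0.5959 0.1158]
 [0.5629 0.116 ]
 [0.5463 0.0874]
 [0.5627 0.0588]
 [0.5957 0.0587]]
(array([  83,    2,    1,  862, 2692,  287, 1067,  676,  401,  460,   80,
         63,   67,  102,  151,   65,  450,  716,  433,    0]), array([-0.004,  0.   ,  0.004,  0.008,  0.012,  0.016,  0.02 ,  0.024,
        0.028,  0.032,  0.036,  0.04 ,  0.044,  0.048,  0.052,  0.056,
        0.06 ,  0.064,  0.068,  0.072,  0.076]))
vial 459 [ 0.4381 -0.2546  0.0318] [ 0.4493 -0.2504  0.0484] [ 0.4246 -0.2646  0.0101]
big 1023 [ 0.4638 -0.1284  0.0614] [ 0.4813 -0.1181  0.0695] [ 0.4454 -0.1526  0.01  ]
```

Call:
apply_moves(
  commands=[
    [0,-8,0,-0.02,0.04,0.02,0.0919],
    [0,-16,0,-0.05,0.09,0.02,0.0919],
    [0,-24,0,-0.08,0.13,0.02,0.0919],
    [0,-31,0,-0.09,0.17,0.02,0.0919],
    [0,-31,0,-0.09,0.18,0.02,0.0919],
    [0,-31,0,-0.09,0.18,0.02,0.0919],
    [0,-31,0,-0.09,0.18,0.02,0.0919],
  ],
)

```text
time: 3.95
eef_pos: [0.4516, 0.2877, 0.378]
tool_rot: [0.002, 2.601, -0.001]
force: [-0.4, -0.3, 0.3]
width: 0.0919
grasp_force: 0.0
```

```bash
python3 look.py w3 wheel_centre handle_a hood_edge
```

```text
3.95 [0.4516 0.2877 0.378 ] [ 0.0019  2.6007 -0.0007] 0.04347295778390362
wheel_centre 0.74 281.3 194.8 [0.6165 0.2863 0.1497]
wheel_centre 0.42 278.2 284.3 [0.6144 0.2835 0.2883]
handle_a 0.75 316.9 195.1 [0.5914 0.3294 0.1777]
handle_a 0.67 244.1 193.1 [0.5881 0.2418 0.1778]
hood_edge 0.92 279.5 285.3 [0.6163 0.2848 0.2883]
hood_edge 0.6 131.9 140.1 [0.589  0.0717 0.0635]
```

View pics/w3.png

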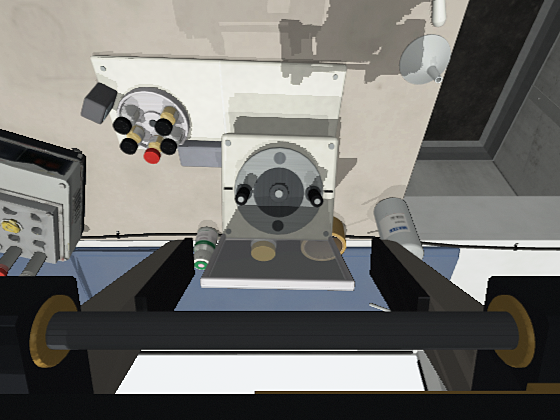

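Run:
```python
from h import *
from scipy.optimize import least_squares
w2=dict(np.load('w2.npz'));w3=dict(np.load('w3.npz'))
def rings(X):
    m=(abs(X[:,0]-.583)<.07)&(abs(X[:,1]-.092)<.07)&(X[:,2]>.027)&(X[:,2]<.033); q=X[m,:2]
    def f(w): return np.hypot(q[:,0]-w[0],q[:,1]-w[1])-.050
    s=least_squares(f,[.583,.092],loss='soft_l1',f_scale=.002); print('rim',len(q),s.x,np.median(abs(f(s.x))))
    return s.x
for p in(w2,w3):
    X,u,v=cloud(p); rings(X)
C=np.array([[565.1,65],[567.5,121.3],[598.8,63.5],[600,121],[616.7,92.7]])/1000
def f(w):
    g=w[:2]+.033*np.stack([np.cos(w[2]+np.arange(6)*np.pi/3),np.sin(w[2]+np.arange(6)*np.pi/3)],1)
    return np.min(np.linalg.norm(C[:,None]-g[None],axis=2),1)
s=min((least_squares(f,[.583,.092,a]) for a in np.radians([-5,0,5])),key=lambda s:s.cost); print('vials',s.x,f(s.x)*1000)
# wheel
X,u,v=cloud(w3)
n0=np.array([-np.sin(np.radians(31)),0,np.cos(np.radians(31))]); c0=np.array([.616,.286,.149])
def axes(psi,th=np.radians(31)):
    n=np.array([-np.sin(th)*np.cos(psi),-np.sin(th)*np.sin(psi),np.cos(th)]); y=np.array([-np.sin(psi),np.cos(psi),0]); return np.cross(y,n),y,n
d=X-c0; h=d@n0; r=np.linalg.norm(d-np.outer(h,n0),axis=1)
print('h hist',np.histogram(h[r<.065],bins=np.arange(-.02,.06,.003)))
near=(r<.062)&(abs(h)<.03)
q=X[(r>.022)&(r<.057)&(abs(h)<.012)]
for _ in range(4):
    c=q.mean(0);nn=np.linalg.svd(q-c,full_matrices=False)[2][2]; nn*=np.sign(nn[2]); q=q[abs((q-c)@nn)<.003]
print('plane',c,nn,'tilt',np.degrees(np.arccos(nn[2])),'yaw',np.degrees(np.arctan2(-nn[1],-nn[0])),len(q))
hh=(X-c)@nn
tops=[]
for yc in(.242,.330):
    m=(hh>.008)&(hh<.05)&(abs(X[:,1]-yc)<.025)&(np.linalg.norm(X-c0,axis=1)<.08); q=X[m]
    print('handle',m.sum(),q.mean(0),hh[m].max())
    # cylinder fit: axis parallel nn, radius 8
    e1=np.cross([0,1,0],nn);e1/=np.linalg.norm(e1);e2=np.cross(nn,e1)
    P=np.stack([(q-c)@e1,(q-c)@e2],1)
    mm=hh[m]<.044
    s=least_squares(lambda w:np.hypot(P[mm,0]-w[0],P[mm,1]-w[1])-.008,P.mean(0),loss='soft_l1',f_scale=.001)
    t=hh[m]>hh[m].max()-.004
    print('axis',s.x,np.median(abs(s.fun)),'top mean',P[t].mean(0),'pt26',c+s.x[0]*e1+s.x[1]*e2+.026*nn,'top pt',c+P[t].mean(0)@np.array([e1,e2])+.026*nn,t.sum())
```

```text
rim 663 [0.5837 0.0939] 0.0016312358674979294
rim 719 [0.583  0.0943] 0.0025720528795435058
vials [ 0.583   0.0929 -0.0253] [0.7598 0.6078 0.3799 0.2407 0.9593]
h hist (array([   9,    5,  112, 3582, 1659,  242,   87,   14,   12,   12,    9,
         13,    9,   16,   15,   11,   10,   11,   28,  169,   74,    0,
          0,    0,    0,    0]), array([-0.02 , -0.017, -0.014, -0.011, -0.008, -0.005, -0.002,  0.001,
        0.004,  0.007,  0.01 ,  0.013,  0.016,  0.019,  0.022,  0.025,
        0.028,  0.031,  0.034,  0.037,  0.04 ,  0.043,  0.046,  0.049,
        0.052,  0.055,  0.058]))
plane [0.6185 0.2846 0.1405] [-0.5156  0.0226  0.8565] tilt 31.0686662761615 yaw -2.507954555961133 4262
handle 290 [0.618  0.2446 0.1814] 0.04993884355175728
axis [ 0.0637 -0.0286] 0.004806581676836307 top mean [-0.0005 -0.0482] pt26 [0.6593 0.2566 0.1961] top pt [0.6041 0.237  0.1634] 121
handle 262 [0.6156 0.3239 0.1791] 0.0499596251446359
axis [0.0099 0.0385] 0.008256787412197285 top mean [0.0025 0.0433] pt26 [0.614  0.3237 0.1671] top pt [0.6078 0.3285 0.1632] 118
```

Call:
apply_moves(
  commands=[
    [0,8,0,0,-0.045,0,0.0919],
    [0,16,0,0,-0.09,0,0.0919],
    [0,24,0,0,-0.135,0,0.0919],
    [0,31,0,0,-0.18,0,0.0919],
    [0,31,0,0,-0.225,-0.01,0.0919],
    [0,31,0,0,-0.27,-0.02,0.0919],
  ],
)

```text
time: 4.75
eef_pos: [0.4518, 0.0147, 0.3572]
tool_rot: [-0.006, -3.141, -0.0]
force: [0.9, 0.7, -0.4]
width: 0.0921
grasp_force: 0.0
```

Call:
apply_moves(
  commands=[
    [0,0,-8,0,-0.045,-0.01,0.07],
    [0,0,-16,0,-0.09,-0.02,0.06],
    [0,0,-24,0,-0.135,-0.03,0.06],
    [0,0,-32,0,-0.18,-0.04,0.06],
    [0,0,-40,0,-0.225,-0.05,0.06],
    [0,0,-48,0,-0.265,-0.06,0.06],
    [0,0,-56,-0.01,-0.265,-0.07,0.06],
    [0,0,-64,-0.01,-0.265,-0.07,0.06],
  ],
)

```text
time: 5.55
eef_pos: [0.4389, -0.249, 0.2855]
tool_rot: [-1.679, -2.651, -0.001]
force: [0.5, 0.6, -0.3]
width: 0.0597
grasp_force: 0.0
```

Call:
apply_moves(
  commands=[
    [0,0,-8,0,0,0,0.06],
    [0,0,-16,0,0,0,0.06],
    [0,0,-24,0,0,0,0.06],
    [0,0,-28.3,0,0,0,0.06],
    [0,0,-28.3,0,0,0,0.06],
    [0,0,-28.3,0,0,0,0.06],
  ],
)

```text
time: 6.15
eef_pos: [0.4406, -0.2476, 0.2875]
tool_rot: [-2.266, -2.175, -0.0]
force: [-0.3, 0.1, 0.2]
width: 0.0597
grasp_force: 0.0
```

```bash
python3 look.py w4 new_vial_mid bottle_large_mid
python3 - <<'E'
from h import *
from scipy.spatial.transform import Rotation as Ro
s=manip.sense(); print(Ro.from_rotvec(s['tool_rot']).as_matrix(),s['joints'])
p=dict(np.load('w4.npz')); X,u,v=cloud(p)
m=(X[:,2]>.036)&(X[:,2]<.055)&(np.hypot(X[:,0]-.44,X[:,1]+.26)<.05)
q=X[m]; t=q[q[:,2]>.044]
(a,b),r=cv2.minEnclosingCircle((t[:,:2]*1000).astype(np.float32)); print(len(t),np.median(t,0),a,b,r,t.min(0),t.max(0))
E
```

```text
6.15 [ 0.4406 -0.2476  0.2875] [-2.2663 -2.1755 -0.0001] 0.00963233456189235
new_vial_mid 0.88 278.0 189.9 [ 0.4362 -0.258   0.0464]
bottle_large_mid 0.93 297.4 85.1 [ 0.4619 -0.1425  0.0674]
[[ 0.0406  0.9992 -0.    ]
 [ 0.9992 -0.0406  0.0001]
 [ 0.0001 -0.     -1.    ]] [-0.7503 -0.0655  1.6856  0.      1.5215 -0.7097]
277 [ 0.4364 -0.2631  0.0458] 436.5135498046875 -263.4002685546875 11.44976806640625 [ 0.4251 -0.2744  0.0441] [ 0.447  -0.2521  0.0479]
```

View pics/w4.png

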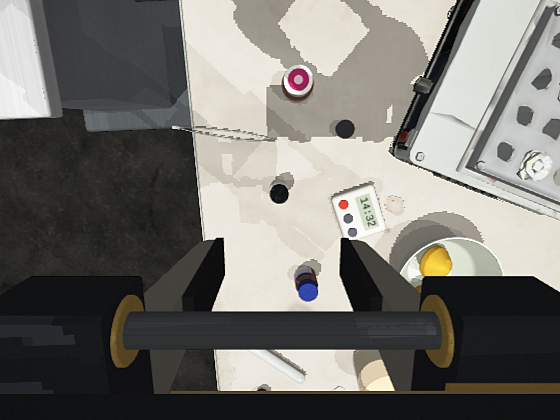

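Call:
apply_moves(
  commands=[
    [0,0,0,-0.004,-0.0155,-0.05,0.05],
    [0,0,0,-0.004,-0.0155,-0.1,0.05],
    [0,0,0,-0.004,-0.0155,-0.15,0.05],
    [0,0,0,-0.004,-0.0155,-0.2,0.05],
    [0,0,0,-0.004,-0.0155,-0.24,0.05],
    [0,0,0,-0.004,-0.0155,-0.265,0.05],
    [0,0,0,-0.004,-0.0155,-0.2735,0.05],
    [0,0,0,-0.004,-0.0155,-0.2735,0.05],
  ],
)

```text
time: 7.1
eef_pos: [0.4365, -0.2616, 0.0134]
tool_rot: [-2.265, -2.174, 0.0]
force: [-0.2, 0.0, 1.1]
width: 0.0499
grasp_force: 0.0
```

Call:
apply_moves(
  commands=[
    [0,0,0,0,0,0,0.04],
    [0,0,0,0,0,0,0.03],
    [0,0,0,0,0,0,0.02],
    [0,0,0,0,0,0,0.018],
    [0,0,0,0,0,0,0.018],
  ],
  grip_force=15,
)

```text
time: 7.6
eef_pos: [0.4377, -0.2628, 0.0153]
tool_rot: [2.265, 2.174, -0.0]
force: [-0.4, -0.1, 6.8]
width: 0.024
grasp_force: 15.0
```

Call:
apply_moves(
  commands=[
    [0,0,0,0,0,0.03,0.018],
    [0,0,0,0,0,0.075,0.018],
    [0,0,0,0,0,0.12,0.018],
    [0,0,0,0.01,0.035,0.14,0.018],
    [0,0,0,0.022,0.075,0.14,0.018],
    [0,0,0,0.034,0.115,0.14,0.018],
    [0,0,0,0.047,0.155,0.14,0.018],
    [0,0,0,0.06,0.195,0.14,0.018],
  ],
)

```text
time: 8.4
eef_pos: [0.4972, -0.0654, 0.1542]
tool_rot: [2.266, 2.175, 0.0]
force: [0.8, -0.2, -0.8]
width: 0.0238
grasp_force: 15.0
```

Call:
apply_moves(
  commands=[
    [0,0,0,0.012,0.04,0,0.018],
    [0,0,0,0.024,0.08,0,0.018],
    [0,0,0,0.036,0.12,0,0.018],
    [0,0,0,0.045,0.145,0,0.018],
    [0,0,0,0.0525,0.163,0,0.018],
    [0,0,0,0.0525,0.163,0,0.018],
    [0,0,0,0.0525,0.163,0,0.018],
  ],
)

```text
time: 9.1
eef_pos: [0.5492, 0.0957, 0.1538]
tool_rot: [-2.266, -2.176, 0.001]
force: [0.1, 0.4, -0.5]
width: 0.0235
grasp_force: 15.0
```

```bash
python3 look.py w5 load_place carousel
python3 - <<'E'
from h import *
from scipy.optimize import least_squares
s=manip.sense();print(s['width'],s['grasp_force'],s['force'],s['joints'])
p=dict(np.load('w5.npz')); X,u,v=cloud(p)
m=(abs(X[:,0]-.583)<.07)&(abs(X[:,1]-.092)<.07)&(X[:,2]>.066)&(X[:,2]<.074)
im=np.zeros((420,560),np.uint8); im[v[m],u[m]]=1
n,lab,st,c=cv2.connectedComponentsWithStats(im)
for i in range(1,n):
    if st[i,4]<60: continue
    q=X[lab[v,u]==i]
    q=q[q[:,2]>.062]; (a,b),r=cv2.minEnclosingCircle((q[:,:2]*1000).astype(np.float32)); print(st[i,4],c[i],a,b,r)
m=(abs(X[:,0]-.583)<.07)&(abs(X[:,1]-.092)<.07)&(X[:,2]>.027)&(X[:,2]<.033); q=X[m,:2]
s=least_squares(lambda w:np.hypot(q[:,0]-w[0],q[:,1]-w[1])-.05,[.583,.093],loss='soft_l1',f_scale=.002);print(s.x,len(q))
E
```

```text
9.1 [0.5492 0.0957 0.1538] [-2.2656 -2.1763  0.0012] 0.023707075891443878
load_place 0.96 281.4 201.6 [0.5492 0.0947 0.0201]
carousel 0.77 321.5 203.9 [0.5839 0.093  0.0279]
carousel 0.63 280.0 246.1 [0.5491 0.1065 0.1684]
0.023779673659411093 14.9599095297242 [ 0.1594 -0.4947 -0.4047] [-0.0456  0.1667  1.711  -0.0003  1.2642 -0.0033]
754 [304.0464 178.2772] 567.1089477539062 121.96521759033203 11.5084810256958
749 [347.8732 177.1629] 599.4352416992188 121.4610595703125 11.535017967224121
703 [369.3869 213.3642] 615.7871704101562 93.22042083740234 11.668092727661133
549 [348.0619 249.4681] 598.636474609375 64.36897277832031 11.804972648620605
[0.5829 0.0945] 1533
```

View pics/w5.png

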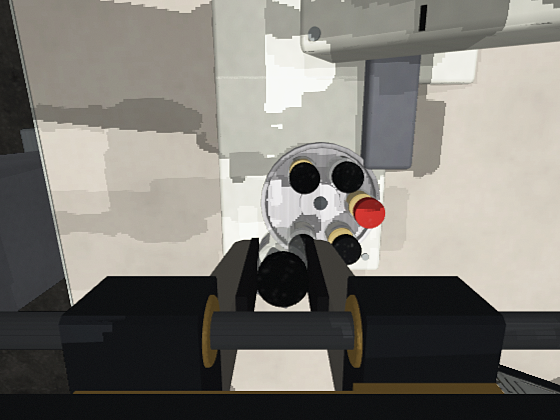

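Call:
apply_moves(
  commands=[
    [0,0,0,0.0005,-0.001,-0.04,0.018],
    [0,0,0,0.0005,-0.001,-0.075,0.018],
    [0,0,0,0.0005,-0.001,-0.1,0.018],
    [0,0,0,0.0005,-0.001,-0.11,0.018],
    [0,0,0,0.0005,-0.001,-0.1145,0.018],
    [0,0,0,0.0005,-0.001,-0.1155,0.018],
    [0,0,0,0.0005,-0.001,-0.1155,0.018],
  ],
)

```text
time: 9.95
eef_pos: [0.551, 0.0947, 0.0398]
tool_rot: [2.266, 2.174, 0.002]
force: [-1.0, -0.3, -0.1]
width: 0.0238
grasp_force: 15.0
```

Not yet in contact; lower a little further.

Call:
apply_moves(
  commands=[
    [0,0,0,-0.0005,0,-0.001,0.018],
    [0,0,0,-0.0005,0,-0.002,0.018],
    [0,0,0,-0.0005,0,-0.002,0.018],
  ],
)

```text
time: 10.25
eef_pos: [0.5501, 0.095, 0.0373]
tool_rot: [2.266, 2.175, 0.002]
force: [-0.4, 0.7, 1.5]
width: 0.0241
grasp_force: 15.0
```

Call:
apply_moves(
  commands=[
    [0,0,0,0,0,-0.0005,0.02],
    [0,0,0,0,0,-0.0005,0.028],
    [0,0,0,0,0,-0.0005,0.034],
    [0,0,0,0,0,-0.0005,0.034],
    [0,0,0,0,0,0.02,0.034],
    [0,0,0,0,0,0.06,0.034],
    [0,0,0,0,0,0.105,0.034],
    [0,0,0,0,0,0.15,0.034],
  ],
)

```text
time: 11.05
eef_pos: [0.5488, 0.0949, 0.1876]
tool_rot: [-2.266, -2.175, 0.001]
force: [0.3, 0.6, 0.1]
width: 0.0339
grasp_force: 0.0
```

Call:
apply_moves(
  commands=[
    [0,0,0,0,0,0.04,0.045],
    [0,0,0,0,0,0.08,0.045],
    [0,0,0,0,0,0.08,0.045],
    [0,0,0,0,0,0.08,0.045],
  ],
)

```text
time: 11.45
eef_pos: [0.5498, 0.0949, 0.2671]
tool_rot: [2.266, 2.175, 0.002]
force: [0.3, -0.2, -0.0]
width: 0.0452
grasp_force: 0.0
```

```bash
cat > vials.py <<'E'
from h import *
import sys
p=dict(np.load(sys.argv[1]+'.npz')); X,u,v=cloud(p)
m=(abs(X[:,0]-.583)<.06)&(abs(X[:,1]-.094)<.055)&(X[:,2]>.055)&(X[:,2]<.076)
im=np.zeros((420,560),np.uint8); im[v[m],u[m]]=1
n,lab,st,c=cv2.connectedComponentsWithStats(im)
for i in range(1,n):
    if st[i,4]<60: continue
    q=X[lab[v,u]==i]; q=q[q[:,2]>np.percentile(q[:,2],80)-.004]; (a,b),r=cv2.minEnclosingCircle((q[:,:2]*1000).astype(np.float32)); print(st[i,4],c[i],np.array([a,b,r]),q[:,2].max())
E
python3 look.py w6 new_vial_mid; python3 vials.py w6
```

```text
11.45 [0.5498 0.0949 0.2671] [2.2655 2.1747 0.0017] 0.053284328513984076
new_vial_mid 0.64 281.4 183.9 [0.5505 0.0987 0.0684]
386 [296.1736 161.0596] [567.0983 121.8022  11.4933] 0.07008510630176899
389 [326.5244 160.3573] [599.2872 121.3728  11.4574] 0.07048195308909025
393 [341.9262 185.6489] [615.9718  93.1907  11.5591] 0.07050675474099248
375 [281.56   187.3573] [550.4764  94.2785  11.4766] 0.06947207160530891
372 [295.2634 212.543 ] [564.4474  65.1952  11.6339] 0.06955465982028289
379 [326.2164 212.5409] [598.4052  63.6104  11.7125] 0.07001755340959977
206 [276.9126 231.2136] [544.2664  40.4408  13.5398] 0.06420428994897509
```

View pics/w6.png

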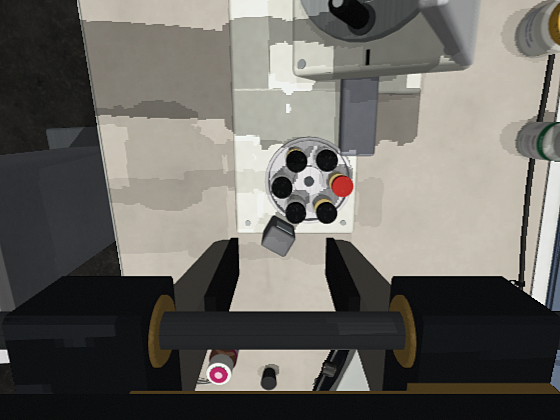

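Run:
```python
from h import *
from scipy.spatial.transform import Rotation as Ro
s=manip.sense(); T=Ro.from_rotvec(s['tool_rot'])
psi=np.radians(-2.3);th=np.radians(31)
n=np.array([-np.sin(th)*np.cos(psi),-np.sin(th)*np.sin(psi),np.cos(th)]);y=np.array([-np.sin(psi),np.cos(psi),0])
G=Ro.from_matrix(np.stack([np.cross(y,-n),y,-n],1))
D=G*T.inv(); print(np.degrees(D.as_rotvec()),np.degrees(D.magnitude()), n,y,np.cross(y,n))
print(np.array([.530,.2397,.2867])-s['eef_pos'])
```

```text
[-25.1224 -23.446   87.6923] 94.18484565532763 [-0.5146  0.0207  0.8572] [0.0401 0.9992 0.    ] [ 0.8565 -0.0344  0.515 ]
[-0.0185  0.1447  0.0222]
```

Call:
apply_moves(
  commands=[
    [-2.2,-2.1,7.8,-0.01,0.01,0.02,0.045],
    [-4.4,-4.1,15.5,-0.02,0.025,0.04,0.045],
    [-6.7,-6.3,23.4,-0.03,0.04,0.05,0.045],
    [-8.9,-8.3,31.2,-0.04,0.055,0.06,0.045],
    [-11.2,-10.4,39,-0.05,0.07,0.071,0.045],
    [-13.4,-12.5,46.8,-0.051,0.085,0.071,0.045],
    [-15.7,-14.6,54.7,-0.051,0.1,0.071,0.045],
  ],
)

```text
time: 12.25
eef_pos: [0.4976, 0.1956, 0.3357]
tool_rot: [0.875, 2.641, -0.01]
force: [-0.2, 0.3, -0.0]
width: 0.0449
grasp_force: 0.0
```

```bash
cat > pose.py <<'E'
from h import *
import sys
from scipy.spatial.transform import Rotation as Ro
psi=np.radians(-2.3);th=np.radians(31)
n=np.array([-np.sin(th)*np.cos(psi),-np.sin(th)*np.sin(psi),np.cos(th)]);y=np.array([-np.sin(psi),np.cos(psi),0]);x=np.cross(y,n)
C0=np.array([.6194,.2822,.1410])
G=Ro.from_matrix(np.stack([np.cross(y,-n),y,-n],1))
def need(a,h,rr=.046):  # angle a deg clockwise from right handle
    a=np.radians(a); return C0+rr*(-np.cos(a)*y-np.sin(a)*x)+h*n
if __name__=='__main__':
    s=manip.sense(); T=Ro.from_rotvec(s['tool_rot']); print(np.degrees((G*T.inv()).as_rotvec()), need(float(sys.argv[1]),float(sys.argv[2]))-s['eef_pos'], s['width'],s['time'])
E
python3 pose.py 0 .23
```

```text
[-9.3986 -8.8136 32.5832] [0.0016 0.0453 0.0024] 0.04494080508167369 12.25
```

Call:
apply_moves(
  commands=[
    [-2.3,-2.2,8,0,0.012,0,0.045],
    [-4.6,-4.3,16,0,0.025,0,0.045],
    [-7,-6.5,24,0,0.037,0.001,0.045],
    [-9.4,-8.8,32.6,0.001,0.046,0.002,0.045],
    [-9.4,-8.8,32.6,0.001,0.046,0.002,0.045],
    [-9.4,-8.8,32.6,0.001,0.046,0.002,0.045],
  ],
)

```text
time: 12.85
eef_pos: [0.4988, 0.2405, 0.3378]
tool_rot: [0.064, 2.603, -0.013]
force: [0.6, 0.8, 1.1]
width: 0.0451
grasp_force: 0.0
```

```bash
cat > wheel.py <<'E'
from pose import *
p=dict(np.load(sys.argv[1]+'.npz')); X,u,v=cloud(p)
d=X-C0;W=np.stack([d@x,d@y,d@n],1)
r=np.hypot(W[:,0],W[:,1])
f=(r>.022)&(r<.057)&(abs(W[:,2])<.008); print('face h',np.median(W[f,2]),f.sum())
m=(r<.07)&(r>.025)&(W[:,2]>.043)&(W[:,2]<.056)
im=np.zeros((420,560),np.uint8); im[v[m],u[m]]=1
nn,lab,st,c=cv2.connectedComponentsWithStats(im)
P=[]
for i in range(1,nn):
    if st[i,4]<25: continue
    q=W[(lab[v,u]==i)&m]; (a,b),rr=cv2.minEnclosingCircle((q[:,:2]*1000).astype(np.float32)); print(st[i,4],c[i],'circ',np.array([a,b,rr]),'mean',q.mean(0)*1000); P.append([a,b])
if len(P)==2:
    P=np.array(P); P=P[np.argsort(P[:,1])]; dd=P[0]-P[1]; print('mid',P.mean(0),'dist',np.hypot(*dd),'angle mod180',np.degrees(np.arctan2(-dd[0],-dd[1])))
E
python3 look.py w7 handle_a wheel_centre; python3 pose.py 0 .23; python3 wheel.py w7; echo; python3 wheel.py w3
```

```text
12.85 [0.4988 0.2405 0.3378] [ 0.0641  2.6029 -0.0127] 0.027400774088685118
handle_a 0.6 285.1 186.0 [0.588  0.2397 0.1783]
handle_a 0.49 372.2 186.8 [0.5926 0.3285 0.1794]
handle_a 0.18 337.7 294.1 [0.4794 0.2637 0.372 ]
wheel_centre 0.98 322.3 181.5 [0.6135 0.2815 0.1434]
[-0.2219 -0.0558  0.4345] [-0.0005  0.0005 -0.0009] 0.04524532000656233 13.0
face h 2.3346032472295157e-05 5946
181 [283.0387 191.8619] circ [  0.0523 -45.8906   7.6771] mean [ -0.2326 -45.8338  47.7099]
186 [372.1129 190.8441] circ [-0.3062 46.0243  7.8348] mean [-0.582  45.3529 47.608 ]
mid [-0.127   0.0669] dist 91.91550533671442 angle mod180 -0.22344622204748513

face h 3.292827020688461e-05 4389
135 [240.6148 198.163 ] circ [  0.1298 -45.8435   7.8915] mean [ -0.3288 -45.6597  47.611 ]
133 [316.3684 200.1353] circ [-0.1265 45.9824  7.8298] mean [-0.6261 45.6931 47.622 ]
mid [0.0017 0.0695] dist 91.82630069060119 angle mod180 -0.15992344666133054
```

View pics/w7.png

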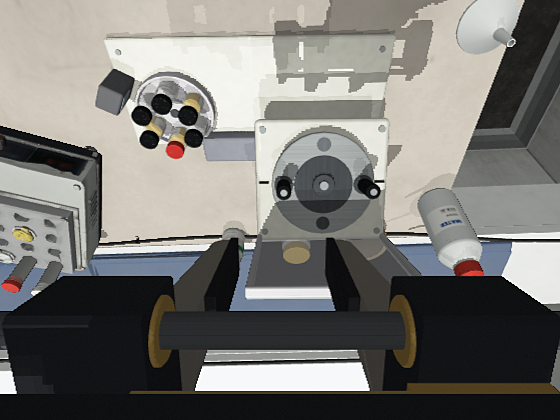

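Call:
apply_moves(
  commands=[
    [0,0,0,0.0225,-0.0005,-0.0385,0.045],
    [0,0,0,0.045,-0.001,-0.076,0.045],
    [0,0,0,0.066,-0.002,-0.112,0.045],
    [0,0,0,0.086,-0.003,-0.145,0.045],
    [0,0,0,0.102,-0.0035,-0.172,0.045],
    [0,0,0,0.1117,-0.004,-0.1878,0.045],
    [0,0,0,0.1117,-0.004,-0.1878,0.045],
    [0,0,0,0.1117,-0.004,-0.1878,0.045],
  ],
)

```text
time: 13.8
eef_pos: [0.6114, 0.2367, 0.1519]
tool_rot: [0.062, 2.6, -0.012]
force: [-0.2, -0.2, 0.5]
width: 0.045
grasp_force: 0.0
```

Run:
```python
from pose import *
s=manip.sense();print(s['force'],s['width'])
d=np.array(s['eef_pos'])-C0; print('W',d@x,d@y,d@n)
b=need(0,.012)
for h in (0,180):
  for a in range(0,181,12): print(a,np.round(need(a,.012)-b,4).tolist())
  break
```

```text
[-0.1843 -0.2327  0.5305] 0.04502723179588452
W 0.00030710802567125457 -0.045742241816671886 0.012533932114713776
0 [0.0, 0.0, 0.0]
12 [-0.0082, 0.0013, -0.0049]
24 [-0.0159, 0.0046, -0.0096]
36 [-0.0228, 0.0097, -0.0139]
48 [-0.0287, 0.0164, -0.0176]
60 [-0.0332, 0.0244, -0.0205]
72 [-0.0362, 0.0333, -0.0225]
84 [-0.0375, 0.0427, -0.0236]
96 [-0.0371, 0.0523, -0.0236]
108 [-0.0351, 0.0617, -0.0225]
120 [-0.0314, 0.0703, -0.0205]
132 [-0.0262, 0.0779, -0.0176]
144 [-0.0198, 0.0841, -0.0139]
156 [-0.0125, 0.0886, -0.0096]
168 [-0.0045, 0.0913, -0.0049]
180 [0.0037, 0.0919, 0.0]
```

Call:
apply_moves(
  commands=[
    [0,0,0,0,0,0,0.03],
    [0,0,0,0,0,0,0.02],
    [0,0,0,0,0,0,0.01],
    [0,0,0,0,0,0,0.01],
  ],
  grip_force=20,
)

```text
time: 14.2
eef_pos: [0.6113, 0.2373, 0.1526]
tool_rot: [0.06, 2.599, -0.011]
force: [-1.0, 2.3, 1.9]
width: 0.0156
grasp_force: 20.1
```

Call:
apply_moves(
  commands=[
    [0,0,0,-0.0041,0.0004,-0.0025,0.01],
    [0,0,0,-0.0121,0.0027,-0.0073,0.01],
    [0,0,0,-0.0195,0.0069,-0.0118,0.01],
    [0,0,0,-0.0259,0.0129,-0.0159,0.01],
    [0,0,0,-0.0311,0.0202,-0.0192,0.01],
    [0,0,0,-0.0349,0.0287,-0.0216,0.01],
    [0,0,0,-0.0371,0.038,-0.0232,0.01],
    [0,0,0,-0.0376,0.0475,-0.0237,0.01],
  ],
)

```text
time: 15.0
eef_pos: [0.5735, 0.2852, 0.1288]
tool_rot: [0.059, 2.598, -0.011]
force: [2.3, -1.3, 4.0]
width: 0.0153
grasp_force: 20.0
```

Call:
apply_moves(
  commands=[
    [0,0,0,0.0013,0.0096,0.0005,0.01],
    [0,0,0,0.0042,0.0186,0.0021,0.01],
    [0,0,0,0.0087,0.0268,0.0045,0.01],
    [0,0,0,0.0145,0.0337,0.0078,0.01],
    [0,0,0,0.0213,0.0391,0.0119,0.01],
    [0,0,0,0.029,0.0427,0.0164,0.01],
    [0,0,0,0.0372,0.0443,0.0212,0.01],
    [0,0,0,0.0413,0.0444,0.0237,0.01],
  ],
)

```text
time: 15.8
eef_pos: [0.6143, 0.3293, 0.1522]
tool_rot: [0.06, 2.6, -0.012]
force: [-7.9, -1.8, 8.3]
width: 0.0154
grasp_force: 20.0
```

Call:
apply_moves(
  commands=[
    [0,0,0,0,0,0,0.01],
    [0,0,0,0,0,0,0.02],
    [0,0,0,0,0,0,0.035],
    [0,0,0,0,0,0,0.045],
    [0,0,0,-0.02,0.001,0.033,0.045],
    [0,0,0,-0.045,0.002,0.075,0.045],
    [0,0,0,-0.07,0.003,0.116,0.045],
    [0,0,0,-0.09,0.004,0.15,0.045],
  ],
)

```text
time: 16.6
eef_pos: [0.5236, 0.3329, 0.3036]
tool_rot: [0.06, 2.599, -0.011]
force: [0.0, 0.4, -0.3]
width: 0.0447
grasp_force: 0.0
```

Call:
apply_moves(
  commands=[
    [0,0,0,-0.01,-0.046,0.015,0.045],
    [0,0,0,-0.016,-0.09,0.03,0.045],
    [0,0,0,-0.023,-0.091,0.036,0.045],
    [0,0,0,-0.023,-0.091,0.036,0.045],
    [0,0,0,-0.023,-0.091,0.036,0.045],
  ],
)

```text
time: 17.1
eef_pos: [0.5016, 0.2424, 0.3369]
tool_rot: [0.06, 2.601, -0.011]
force: [-0.9, -0.2, 1.0]
width: 0.0453
grasp_force: 0.0
```

```bash
python3 look.py w8; python3 wheel.py w8;python3 pose.py 0 .012
```

```text
17.1 [0.5016 0.2424 0.3369] [ 0.0598  2.6009 -0.0114] 0.024050455392268334
face h 1.4653485002550459e-05 6024
185 [280.7081 190.1297] circ [  0.1811 -45.9094   7.8363] mean [ -0.2142 -45.8191  47.6592]
191 [370.4817 189.3141] circ [-0.2835 45.9633  7.7828] mean [-0.5645 45.4821 47.5498]
mid [-0.0512  0.0269] dist 91.87394315023224 angle mod180 -0.2897438966757309
[-0.1904 -0.0963  0.2443] [ 0.1098 -0.0061 -0.1851] 0.044743512565039716 17.15
```

Call:
apply_moves(
  commands=[
    [0,0,0,0.0225,-0.0015,-0.0385,0.045],
    [0,0,0,0.045,-0.0025,-0.076,0.045],
    [0,0,0,0.066,-0.004,-0.112,0.045],
    [0,0,0,0.085,-0.005,-0.143,0.045],
    [0,0,0,0.101,-0.0055,-0.17,0.045],
    [0,0,0,0.1098,-0.006,-0.1851,0.045],
    [0,0,0,0.1098,-0.006,-0.1851,0.045],
    [0,0,0,0.1098,-0.006,-0.1851,0.045],
  ],
)

```text
time: 17.95
eef_pos: [0.6111, 0.2365, 0.1516]
tool_rot: [0.059, 2.602, -0.012]
force: [0.1, 0.0, 0.2]
width: 0.0451
grasp_force: 0.0
```

```bash
python3 vials.py w8; python3 pose.py 0 .012
```

```text
223 [114.2377  94.6457] [544.4312  39.5322  13.8659] 0.06450091868731059
716 [142.5237 114.1145] [567.7477  68.5057  27.774 ] 0.07064198683878634
367 [173.0572 103.7629] [555.059  110.2994  11.8885] 0.07040923887755554
623 [187.8957 133.3868] [598.0685 118.9155  27.662 ] 0.07125130567236765
301 [158.1794 144.4585] [611.5195  75.9461  11.9346] 0.07072208239144763
[-0.1873 -0.0955  0.2483] [ 0.0002 -0.     -0.0004] 0.045086298675847035 17.95
```

Call:
apply_moves(
  commands=[
    [0,0,0,0,0,0,0.03],
    [0,0,0,0,0,0,0.02],
    [0,0,0,0,0,0,0.01],
    [0,0,0,0,0,0,0.01],
  ],
  grip_force=20,
)

```text
time: 18.35
eef_pos: [0.612, 0.237, 0.1538]
tool_rot: [0.061, 2.598, -0.008]
force: [-0.5, 11.0, -2.3]
width: 0.0152
grasp_force: 20.1
```

Call:
apply_moves(
  commands=[
    [0,0,0,-0.0041,0.0004,-0.0025,0.01],
    [0,0,0,-0.0121,0.0027,-0.0073,0.01],
    [0,0,0,-0.0195,0.0069,-0.0118,0.01],
    [0,0,0,-0.0259,0.0129,-0.0159,0.01],
    [0,0,0,-0.0311,0.0202,-0.0192,0.01],
    [0,0,0,-0.0349,0.0287,-0.0216,0.01],
    [0,0,0,-0.0371,0.038,-0.0232,0.01],
    [0,0,0,-0.0376,0.0475,-0.0237,0.01],
  ],
)

```text
time: 19.15
eef_pos: [0.5741, 0.2839, 0.1299]
tool_rot: [0.06, 2.599, -0.012]
force: [-0.2, -1.3, 5.7]
width: 0.0153
grasp_force: 20.0
```

Call:
apply_moves(
  commands=[
    [0,0,0,0.0013,0.0096,0.0005,0.01],
    [0,0,0,0.0042,0.0186,0.0021,0.01],
    [0,0,0,0.0087,0.0268,0.0045,0.01],
    [0,0,0,0.0145,0.0337,0.0078,0.01],
    [0,0,0,0.0213,0.0391,0.0119,0.01],
    [0,0,0,0.029,0.0427,0.0164,0.01],
    [0,0,0,0.0345,0.044,0.0197,0.01],
    [0,0,0,0.0372,0.0443,0.0212,0.01],
  ],
)

```text
time: 19.95
eef_pos: [0.6107, 0.329, 0.1508]
tool_rot: [0.06, 2.6, -0.01]
force: [-6.5, 2.2, 8.2]
width: 0.0158
grasp_force: 20.0
```

Call:
apply_moves(
  commands=[
    [0,0,0,0.002,0,0.0012,0.01],
    [0,0,0,0.0036,0.0001,0.0022,0.01],
    [0,0,0,0.0039,0.0001,0.0024,0.01],
    [0,0,0,0.0039,0.0001,0.0024,0.01],
    [0,0,0,0.0039,0.0001,0.0024,0.01],
  ],
)

```text
time: 20.45
eef_pos: [0.6144, 0.3292, 0.153]
tool_rot: [0.06, 2.6, -0.01]
force: [-4.8, 3.4, 6.4]
width: 0.0156
grasp_force: 20.0
```

```bash
python3 look.py w9; python3 wheel.py w9; python3 pose.py 180 .012
```

```text
20.45 [0.6144 0.3292 0.153 ] [ 0.0597  2.5999 -0.01  ] 0.001222487117029406
face h 3.154660997201719e-05 15599
2078 [281.3008 275.0366] circ [-9.9485 46.0752 23.0287] mean [-5.8502 46.2572 48.737 ]
1167 [ 68.0343 287.898 ] circ [  1.0195 -45.1968   8.5968] mean [  0.1201 -43.9886  47.299 ]
mid [-4.4645  0.4392] dist 91.92869739885167 angle mod180 -6.852276294110254
[-0.271   0.0115  0.2582] [ 0.0007 -0.0007 -0.0018] 0.015389108917184575 20.5
```

Call:
apply_moves(
  commands=[
    [0,0,0,0,0,0,0.02],
    [0,0,0,0,0,0,0.035],
    [0,0,0,0,0,0,0.045],
    [0,0,0,-0.02,0.001,0.033,0.045],
    [0,0,0,-0.045,0.002,0.075,0.045],
    [0,0,0,-0.07,0.003,0.116,0.045],
    [0,0,0,-0.09,0.004,0.15,0.045],
    [0,0,0,-0.11,0.004,0.183,0.045],
  ],
)

```text
time: 21.3
eef_pos: [0.504, 0.3315, 0.3369]
tool_rot: [0.061, 2.6, -0.012]
force: [-0.1, 0.3, -1.0]
width: 0.0449
grasp_force: 0.0
```

Call:
apply_moves(
  commands=[
    [0,0,0,0,-0.045,0,0.045],
    [0,0,0,0,-0.091,0,0.045],
    [0,0,0,0,-0.091,0,0.045],
    [0,0,0,0,-0.091,0,0.045],
  ],
)

```text
time: 21.7
eef_pos: [0.5051, 0.2398, 0.3353]
tool_rot: [0.064, 2.6, -0.012]
force: [-1.0, -0.1, 0.7]
width: 0.0449
grasp_force: 0.0
```

```bash
python3 look.py w10 new_vial_mid; python3 wheel.py w10; python3 vials.py w10
```

```text
21.7 [0.5051 0.2398 0.3353] [ 0.0637  2.6001 -0.0121] 0.033447999993427874
new_vial_mid 0.76 142.1 106.8 [0.5575 0.0722 0.0667]
face h 5.952022379611782e-06 6136
200 [374.075 186.26 ] circ [-1.3225 46.0025  8.0454] mean [-1.5924 45.3616 47.5363]
190 [283.3    189.4368] circ [  1.3722 -45.912    7.9023] mean [  0.9592 -45.8998  47.5206]
mid [0.0249 0.0452] dist 91.95407164155327 angle mod180 -1.6792414409760208
220 [115.05    92.4909] [544.4601  39.3403  14.2624] 0.06457993669338447
386 [159.8705  98.5389] [550.6671  94.4975  11.7791] 0.07040309184198344
363 [140.3691 111.7273] [566.1912  65.7766  11.9976] 0.0703806861241273
350 [186.62   110.6657] [567.2944 122.4852  11.7983] 0.07013077239045187
317 [146.9464 134.5615] [597.7465  63.649   11.7662] 0.07003743462658366
313 [192.6038 133.7987] [599.5502 121.5492  12.2646] 0.06981911823070992
303 [173.0561 145.5842] [616.4498  92.408   12.553 ] 0.07049764372231214
```

View pics/w10.png

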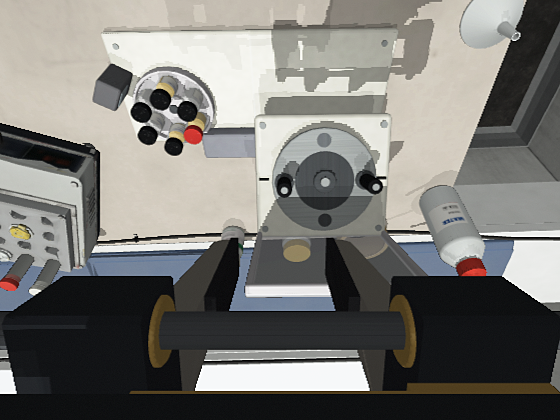

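Call:
apply_moves(
  commands=[
    [0,0,0,0,0.045,0,0.045],
    [0,0,0,0,0.091,0,0.045],
    [0,0,0,0,0.091,0,0.045],
    [0,0,0,0,0.091,0,0.045],
  ],
)

```text
time: 22.2
eef_pos: [0.5045, 0.3336, 0.3344]
tool_rot: [0.055, 2.602, -0.012]
force: [0.6, 0.1, -0.7]
width: 0.0447
grasp_force: 0.0
```

```bash
python3 pose.py 178.5 .012
```

```text
[-0.1312 -0.0926  0.1028] [ 0.1096 -0.0051 -0.1838] 0.04468426128237398 22.2
```

Call:
apply_moves(
  commands=[
    [0,0,0,0.0225,-0.0015,-0.0385,0.045],
    [0,0,0,0.045,-0.002,-0.076,0.045],
    [0,0,0,0.066,-0.003,-0.112,0.045],
    [0,0,0,0.085,-0.003,-0.143,0.045],
    [0,0,0,0.101,-0.0035,-0.169,0.045],
    [0,0,0,0.1096,-0.004,-0.1836,0.045],
    [0,0,0,0.1096,-0.004,-0.1836,0.045],
    [0,0,0,0.1096,-0.004,-0.1836,0.045],
  ],
)

```text
time: 23.0
eef_pos: [0.6149, 0.3273, 0.1525]
tool_rot: [0.061, 2.6, -0.012]
force: [-0.2, 0.1, 0.7]
width: 0.0446
grasp_force: 0.0
```

```bash
python3 pose.py 178.5 .012
```

```text
[-0.2087  0.0265  0.3381] [-0.0009  0.0012 -0.0018] 0.04460871814011562 23.0
```

Call:
apply_moves(
  commands=[
    [0,0,0,-0.0008,0.0012,-0.0017,0.045],
    [0,0,0,-0.0008,0.0012,-0.0017,0.03],
    [0,0,0,-0.0008,0.0012,-0.0017,0.02],
    [0,0,0,-0.0008,0.0012,-0.0017,0.01],
    [0,0,0,-0.0008,0.0012,-0.0017,0.01],
    [0,0,0,-0.0008,0.0012,-0.0017,0.01],
  ],
)

```text
time: 23.6
eef_pos: [0.614, 0.3292, 0.1506]
tool_rot: [0.06, 2.599, -0.011]
force: [-2.3, 1.3, 2.5]
width: 0.0157
grasp_force: 20.0
```

```bash
python3 look.py w11; python3 wheel.py w11; python3 pose.py 178.5 .012
```

```text
23.6 [0.614  0.3292 0.1506] [ 0.0603  2.5994 -0.0108] 0.003692877300638293
face h 1.3090512661086209e-05 15350
2160 [280.9389 278.731 ] circ [-11.6357  46.0075  23.0207] mean [-6.5981 46.2328 48.6642]
1170 [ 65.8889 293.1385] circ [  1.2007 -45.533    8.7708] mean [  0.0243 -43.9475  47.289 ]
mid [-5.2175  0.2373] dist 92.43608668619149 angle mod180 -7.982355180893165
[-0.2393  0.0374  0.2895] [ 0.     -0.0008  0.    ] 0.015632130341693612 23.65
```

Call:
apply_moves(
  commands=[
    [0,0,0,0.0005,0,0.0003,0.01],
    [0,0,0,0.001,0,0.0006,0.01],
    [0,0,0,0.001,0,0.0006,0.01],
    [0,0,0,0.001,0,0.0006,0.01],
  ],
)

```text
time: 24.05
eef_pos: [0.6151, 0.3292, 0.1512]
tool_rot: [0.06, 2.599, -0.011]
force: [-3.6, 1.4, 3.8]
width: 0.0152
grasp_force: 20.0
```

```bash
python3 look.py w12; python3 wheel.py w12; python3 pose.py 178.5 .012
```

```text
24.05 [0.6151 0.3292 0.1512] [ 0.0602  2.5993 -0.0109] 0.00197476933217853
face h 2.0178192482566824e-05 15675
2165 [281.3192 278.7016] circ [-10.137   46.0194  23.1211] mean [-5.3963 46.3911 48.699 ]
1199 [ 64.8957 287.99  ] circ [ -0.1648 -45.2557   8.3525] mean [ -1.0851 -43.9901  47.264 ]
mid [-5.1509  0.3819] dist 91.81826644058629 angle mod180 -6.235070697233222
[-0.2377  0.047   0.2915] [-0.0011 -0.0008 -0.0006] 0.01562969769961734 24.1
```

Call:
apply_moves(
  commands=[
    [0,0,0,0,0,0,0.018],
    [0,0,0,0,0,0,0.035],
    [0,0,0,0,0,0,0.045],
    [0,0,0,-0.02,0.001,0.033,0.045],
    [0,0,0,-0.045,0.002,0.075,0.045],
    [0,0,0,-0.07,0.003,0.116,0.045],
    [0,0,0,-0.09,0.004,0.15,0.045],
    [0,0,0,-0.11,0.004,0.183,0.045],
  ],
)

```text
time: 24.9
eef_pos: [0.5041, 0.3327, 0.3356]
tool_rot: [0.061, 2.599, -0.011]
force: [0.2, 0.4, 0.4]
width: 0.0454
grasp_force: 0.0
```

Call:
apply_moves(
  commands=[
    [0,0,0,0,-0.045,0,0.045],
    [0,0,0,0,-0.091,0,0.045],
    [0,0,0,0,-0.091,0,0.045],
    [0,0,0,0,-0.091,0,0.045],
    [0,0,0,0,-0.091,0,0.045],
  ],
)

```text
time: 25.4
eef_pos: [0.505, 0.2424, 0.3337]
tool_rot: [0.06, 2.6, -0.011]
force: [0.0, -0.1, -0.4]
width: 0.045
grasp_force: 0.0
```

```bash
python3 look.py w13 bottle_large_mid; python3 wheel.py w13; python3 vials.py w13
```

```text
25.4 [0.505  0.2424 0.3337] [ 0.06    2.6001 -0.0113] 0.01568184699188908
bottle_large_mid 0.65 339.1 292.2 [0.482  0.2658 0.3691]
bottle_large_mid 0.24 280.6 187.8 [0.5906 0.2377 0.1816]
face h 1.5548147340175746e-05 6168
198 [371.3586 188.7475] circ [-0.2312 45.794   7.6744] mean [-0.5478 45.3849 47.5254]
189 [280.4656 189.5238] circ [  0.263  -45.9562   7.8692] mean [ -0.2731 -45.8345  47.6528]
mid [ 0.0159 -0.0811] dist 91.75159433270923 angle mod180 -0.308631124472667
226 [112.177   93.2389] [544.4126  39.9727  13.6354] 0.06454471946259076
391 [157.0026  99.1841] [550.6678  94.3113  11.9102] 0.07098908736139786
370 [137.6459 112.4486] [566.8066  66.6597  12.2957] 0.07032985678732245
353 [183.7564 111.017 ] [566.9654 122.1801  11.7066] 0.07041249555823285
334 [144.4371 135.1168] [598.6674  63.6035  12.0691] 0.07040121121095456
310 [190.1    134.4806] [599.8282 122.5286  11.8507] 0.07048222308540152
306 [170.5817 146.317 ] [617.0644  92.5823  11.8951] 0.0703792593512663
```

```bash
python3 -c "
from workcell import manip
print(manip.job_done())"
```

```text
the job is handed in; nothing more can be done
None
```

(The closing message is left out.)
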